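# Lay the heat-sink bars in the tray

## Robot

A 6-joint arm with a two-finger parallel gripper is mounted at the origin on the work surface. World frame = base frame: x ahead of the robot, y to its left, z up, the work surface at z = 0. Lengths are in mm, angles in rad, forces in N, time in s.
With the tool pointing down it reaches from about 275 to 825 mm from the base axis. Payload 5.2 kg.
Tool frame: the origin (TCP) lies at the very end of the fingers, on their centre line; the grasp point (between the pads) lies 19 mm behind it; z points along the fingers, y is the direction in which the jaws open and shut (so a half turn about z gives the same grasp; the last joint's range is limited). The gripper opens to 93 mm and grips with 3 to 60 N. Pads are 15 mm wide; open, the fingers measure 128 mm over their backs; the gripper's body (75 mm by 188 mm) begins 65 mm behind the grasp point.
Start: joints at [-1.313, 0.259, 1.535, -0, 1.348, -0.203], TCP at [244.586, -492.628, 218.653] pointing down, gripper open.
Joint ranges: [-3.14, 3.14], [-0.91, 2.08], [0.19, 2.58], [-1.22, 4.36], [0.22, 2.71], [-3.12, 3.12]. Speed limits (rad/s): [2.57, 2.57, 3.14, 3.14, 3.14, 3.14].

## Interface

Orientations are given as [roll, pitch, yaw] about the fixed x, y, z axes, in that order (R = Rz(yaw) Ry(pitch) Rx(roll)).
In Python, from bench import robot gives the robot as it stands. The module is installed in compiled form; this text tells all that it offers. Calls block until the motion is done:
- robot.move_ptp(position, orientation): joint-space move of the TCP to a pose.
- robot.move_linear(position, ori=None, speed=150, f_stop=None): straight line of the TCP; ori=None keeps the orientation; speed is the mean speed in mm/s. With f_stop (N) it stops when the force on the tool has changed by that much, and returns True; else False.
- robot.move_j(angles): joint-space move.
- robot.move_gripper(opening): opening from 0.0 (shut) to 1.0 (fully open); the grip force is fixed at half the most; returns when the fingers have stopped.
- robot.sleep(seconds).
- robot.inverse_kinematics(position, orientation): joint angles nearest the present ones, or None.
- robot.get_image(name): name is "scene" or "top" or "wrist"; returns a dict with "img" (400x640x3 uint8, blue, green, red), "fovy" (degrees; the focal length in pixels is half the picture's height over the tangent of half this angle, whatever the lens; pixels are square), "cx", "cy" (the principal point, pixels), "eye" and "orientation" of the camera in the world. Camera axes: x right, y down, z forward; pixel columns grow to the right and rows downward; lengths in mm; the calibration is good to about 2 mm. A picture is of the moment at which its call begins. There is no depth.
A pose or a line that the arm cannot do raises robot.MotionError and nothing moves.
- robot.hand_in(): hands the job in, once; it reports no verdict.
Readings, each from a call of its own:
- robot.current_t(): time.
- robot.current_qpos(): joint angles.
- robot.current_joint_vel(): joint speeds.
- robot.current_joint_efforts(): joint torques, N m.
- robot.current_tcp_pos(): TCP position.
- robot.current_eef_rot(): TCP orientation.
- robot.current_contact_force(): force on the tool from outside, world axes, zero at the start.
- robot.current_ft_torque(): the same for the moment, N m.
- robot.current_gripper_width(): opening from 0.0 (shut) to 1.0 (fully open).
Only numpy, scipy, OpenCV 4.12 (cv2) and the standard library are available. Lean on these libraries where they do the work, as an engineer would, in place of code of your own. Each camera call takes 0.05 s, during which the arm holds its last target. There are 200 camera calls.

## Task

Two finned heat-sink bars stand on their long sides on the bench. Lay them flat in the two empty lanes of the grey tray, one in each, just like the bar already there: plate down and fins up, square in the lane, bare lip end pushed right up against the tray's end stop. Leave the bar in the middle lane and the other things on the bench where they are.

Things in the scene. Friction and masses are not known exactly. Their poses are not given: they have to be found in the camera images.
- bar_a: aluminium bar, 0.25 kg, 150 long, 44 wide, 24 mm high when flat: a base plate 8 mm thick with four lengthwise fins 16 mm high (outer two flush with its long edges), bare over the last 28 mm, the lip. Origin: centre of the finless underside; x along the bar to the lip end, z out through the fins. Starts on a long side, 44 mm tall, z level, fins to the robot's right
- bar_b: a second bar, the same in all and standing in the same way, with its lip end pointing the other way
- bar_a_lip (a point): middle of bar_a's lip end face (75 mm from the origin along x, 4 mm above the underside)
- bar_b_lip (a point): middle of bar_b's lip end face, likewise
- sample: a third such bar that already lies properly in the tray's middle lane, fins up, lip end against the stop; it stays there
- tray: fixed grey tray, 210 (x) x 216 mm (y); origin under its centre; floor 4 mm thick. Three lanes along x, 52 mm wide, 196 mm long, 76 mm apart; ridges between them 24 mm wide, tops 10 mm above the bench, as the rims at the sides and the -x end. The end wall at +x (away from the robot) is the end stop, its top 16 mm above the bench
- lane_left (a point): centre of the floor of the left (+y) lane, empty at the start; axes as the tray's; 97 mm from the stop's inner face
- lane_right (a point): centre of the floor of the right (-y) lane, empty at the start; likewise
- stop (a point): middle of the inner face of the stop, 97 mm from the tray's centre along its x, 10 mm above the bench; the face lies across the tray's x and closes all three lanes
- fan_near: black square cooling fan, 60 x 60 x 15 mm, lying flat near the robot; bystander; origin at its underside's centre
- fan_far: the same kind of fan, farther from the robot; bystander
- screwdriver: screwdriver, 180 mm long, lying near the robot; bystander
- flux_jar: small jar, 50 mm across, 70 mm high; bystander; origin at its underside's centre
- tape: paper tape ring, 90 mm across, 20 mm high, lying flat; bystander
- brush: brush, 170 mm long, beyond the tray's right side; bystander
Not all that is in view belongs to the job. What is shaped like the bar_a but turquoise is not meant.

How it is judged (in metres and radians):
At the end, for the whole second after the job is handed in: One bar in each outer lane, flat on its floor, fins up (tilt under 0.06 rad, height within 3 mm), within 7 mm of the lane's centre line and 0.07 rad of its direction, lip end within 3 mm of the stop; both at rest; the middle bar within 12 mm of its start (x of bar_a_lip in the frame of stop between -0.003 and 0.004 m and angle between each of bar_a, bar_b's own z axis and vertical below 0.06 rad and angle between the x axis of each of bar_a, bar_b and the x axis of tray, either way round below 0.07 rad and linear speed of each of bar_a, bar_b below 0.01 m/s and angular speed of each of bar_a, bar_b below 0.1 rad/s and x of bar_b_lip in the frame of stop between -0.003 and 0.004 m and ((y of bar_a in the frame of lane_left between -0.007 and 0.007 m and z of bar_a in the frame of lane_left between -0.003 and 0.003 m and y of bar_b in the frame of lane_right between -0.007 and 0.007 m and z of bar_b in the frame of lane_right between -0.003 and 0.003 m) or (y of bar_a in the frame of lane_right between -0.007 and 0.007 m and z of bar_a in the frame of lane_right between -0.003 and 0.003 m and y of bar_b in the frame of lane_left between -0.007 and 0.007 m and z of bar_b in the frame of lane_left between -0.003 and 0.003 m)) and distance of sample from where it was at the start of the episode below 0.012 m); the robot touches nothing.
It fails at once if the bar already in the tray is shifted by more than 12 mm (distance of sample from where it was at the start of the episode above 0.012 m).
It fails at once if a bystander (fan, screwdriver, jar, tape, brush) is moved by more than 20 mm (distance of any of fan_near, fan_far, screwdriver, flux_jar, tape, brush from where it was at the start of the episode above 0.02 m).
It also fails if it takes over 72 s, if anything falls off the work surface, if the arm or the gripper's body presses on something with over 40 N, if the wrist force passes 120 N, or if a joint passes its speed limit or range.

## Working session

There is one attempt and no reset: what is moved stays moved. The work goes in short steps, each a Python script; the robot and the scene stay as the last script left them, time stands still between calls to the robot, and variables do not carry over. Pictures are saved under pics/ and viewed, about 8 in all and at most 12, crops included, and the job is handed in when it is done.

```bash
mkdir -p pics
cat > h.py <<'E'
import numpy as np, cv2
from scipy.spatial.transform import Rotation as R
from bench import robot
def snap(name,save):
    d=robot.get_image(name); cv2.imwrite('pics/'+save+'.png',d['img']); np.save('pics/'+save+'.npy',d,allow_pickle=True); return d
def load(s): return np.load('pics/'+s+'.npy',allow_pickle=True).item()
def cam(d):
    o=np.array(d['orientation'],float)
    M=o if o.shape==(3,3) else R.from_euler('xyz',o).as_matrix()
    return np.array(d['eye'],float),M,200/np.tan(np.radians(d['fovy'])/2)
def ray(d,px,z):
    e,M,f=cam(d); px=np.atleast_2d(np.array(px,float))
    v=np.c_[(px[:,0]-d['cx'])/f,(px[:,1]-d['cy'])/f,np.ones(len(px))]@M.T
    return e+v*((z-e[2])/v[:,2])[:,None]
def proj(d,P):
    e,M,f=cam(d); c=(np.atleast_2d(P)-e)@M
    return np.c_[d['cx']+f*c[:,0]/c[:,2],d['cy']+f*c[:,1]/c[:,2]]
E
python3 - <<'E'
from h import *
for n in ('scene','top'):
    d=snap(n,n+'0'); print(n,{k:v for k,v in d.items() if k!='img'})
print(robot.current_t(),robot.current_eef_rot())
a=cv2.imread('pics/top0.png');cv2.imwrite('pics/top0b.png',cv2.resize(a,(800,500)))
E
```

```text
scene {'fovy': 57.02679495872326, 'cx': 316.62675159896935, 'cy': 206.8823639044845, 'eye': array([1185.90786387,  391.93640492,  782.94880298]), 'orientation': array([-2.33053047,  0.01509449,  2.0899867 ])}
top {'fovy': 48.29475662910211, 'cx': 315.3006592995371, 'cy': 196.9880086320618, 'eye': array([ 209.36885649,   -4.74448116, 1555.18070024]), 'orientation': array([-2.94304251,  0.01023347, -1.56280953])}
0.1 [-3.14000731e+00 -3.47858278e-04  4.60815341e-01]
```

View pics/top0.png

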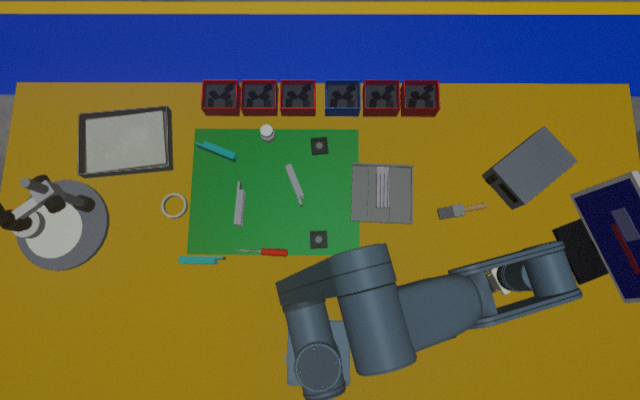

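View pics/scene0.png

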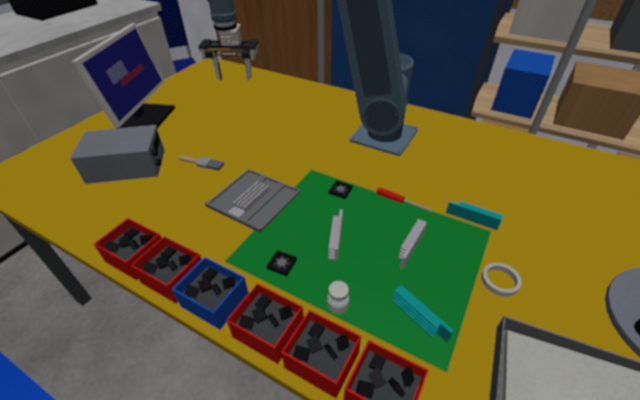

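Top view: grey finned bars at (294,184) and (239,203) are my targets. The lookalikes are turquoise at (216,150) and (201,260), plus the sample at (382,187), which stays. Next I look from closer with the wrist camera.

Run:
```python
from h import *
d=load('top0')
p=ray(d,[(294,184),(239,203)],44); print(p.round())
t=ray(d,[(352,164),(413,164),(413,222),(352,222),(382,187)],10); print(t.round())
c=p.mean(0); 
robot.move_ptp([c[0]-30,c[1],420],[np.pi,0,0]); w=snap('wrist','w1')
print(robot.current_qpos().round(2),w['eye'],w['orientation'],w['fovy'])
c=t[:4].mean(0)
robot.move_ptp([c[0]-30,c[1],420],[np.pi,0,0]); w=snap('wrist','w2')
print(robot.current_qpos().round(2),w['eye'],robot.current_t())
```

```text
[[559.  88.  44.]
 [491. 276.  44.]]
[[ 641. -117.   10.]
 [ 643. -335.   10.]
 [ 433. -328.   10.]
 [ 432. -115.   10.]
 [ 558. -223.   10.]]
[ 0.14  0.16  1.18 -0.    1.8   1.71] [578.8068804  180.53722499 584.12649734] [ 2.84084547e+00 -2.67243169e-04 -1.57103203e+00] 70.93875475826177
[-0.61  0.22  1.11  0.    1.81  0.95] [ 591.23364118 -223.52267596  584.78120405] 4.3417
```

View pics/w1.png

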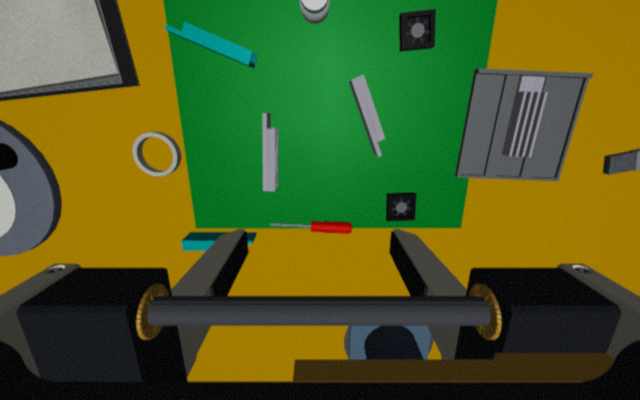

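View pics/w2.png

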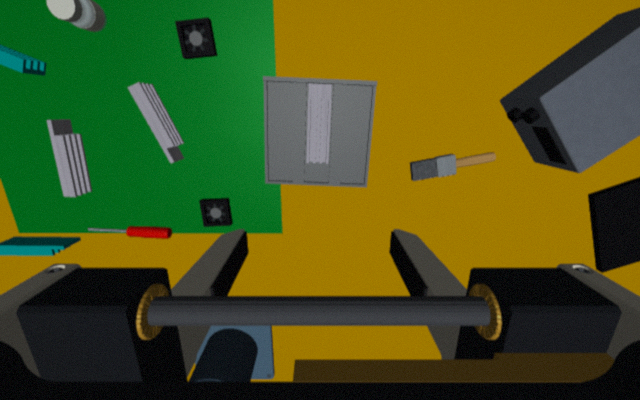

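w1 (z=44 top faces): bar near (269,152) has its lip up, away from the robot. Bar near (367,115) has its lip at (378,150), towards the robot. Both have fins to the right. w2 shows the tray corners at about (265,77), (376,82), (367,186) and (266,184). Next I extract the numbers.

Run:
```python
from h import *
def rect(d,roi,vmin,z,sm=60):
    hsv=cv2.cvtColor(d['img'],cv2.COLOR_BGR2HSV); x0,y0,x1,y1=roi
    m=np.zeros(hsv.shape[:2],np.uint8); s=hsv[y0:y1,x0:x1]
    m[y0:y1,x0:x1]=((s[...,1]<sm)&(s[...,2]>vmin))*255
    c=max(cv2.findContours(m,0,2)[0],key=cv2.contourArea)
    b=cv2.boxPoints(cv2.minAreaRect(c)); print(roi,cv2.contourArea(c),b.round(1).tolist()); print(ray(d,b,z).round(1)[:,:2].tolist())
    return c
d=load('w1')
for roi in [(250,100,290,200),(340,65,395,165)]:
    rect(d,roi,90,44); 
    hsv=cv2.cvtColor(d['img'],cv2.COLOR_BGR2HSV)
for r,c in [(115,slice(255,285)),(150,slice(255,285)),(110,slice(350,390))]: print(r,d['img'][r,c].mean(1).round().astype(int).tolist())
d=load('w2'); c=rect(d,(255,70,385,195),40,10)
q=cv2.approxPolyDP(cv2.convexHull(c),6,True)[:,0]; print(q.tolist())
for z in (10,16): print(z,ray(d,q,z).round(1)[:,:2].tolist())
```

```text
(250, 100, 290, 200) 905.0 [[263.0, 113.0], [277.0, 113.0], [277.0, 190.0], [263.0, 190.0]]
[[571.3, 282.7], [571.3, 256.9], [423.4, 263.4], [423.5, 291.4]]
(340, 65, 395, 165) 897.5 [[350.1000061035156, 78.80000305175781], [363.20001220703125, 74.19999694824219], [390.29998779296875, 152.10000610351562], [377.1000061035156, 156.60000610351562]]
[[629.8, 124.0], [637.3, 100.9], [499.2, 42.3], [490.4, 67.1]]
115 [69, 65, 65, 69, 69, 67, 83, 118, 152, 155, 148, 118, 69, 51, 51, 57, 68, 65, 70, 73, 68, 69, 71, 69, 74, 67, 74, 76, 70, 72]
150 [61, 61, 62, 60, 64, 58, 71, 104, 146, 153, 154, 149, 147, 145, 147, 150, 152, 151, 149, 147, 118, 122, 119, 79, 61, 61, 63, 62, 65, 67]
110 [74, 77, 75, 75, 77, 71, 76, 75, 72, 65, 62, 92, 137, 154, 152, 149, 148, 146, 146, 148, 152, 154, 152, 150, 147, 137, 96, 73, 67, 70, 70, 69, 69, 68, 73, 68, 68, 75, 70, 68]
(255, 70, 385, 195) 11087.5 [[259.1000061035156, 182.39999389648438], [263.0, 76.4000015258789], [376.1000061035156, 80.5999984741211], [372.20001220703125, 186.60000610351562]]
[[443.0, -98.3], [650.2, -118.3], [643.2, -333.0], [434.3, -337.7]]
[[263, 77], [376, 82], [365, 186], [266, 182]]
10 [[649.1, -118.2], [640.7, -332.9], [435.5, -322.4], [443.9, -112.9]]
16 [[648.5, -119.3], [640.1, -331.7], [437.2, -321.3], [445.4, -114.1]]
```

Run:
```python
from h import *
robot.move_gripper(0.0)
for F,y in [((568,71.6),.387),((495,262),-.045)]:
    F=np.array(F); n=np.array([-np.sin(y),np.cos(y)]); o=[np.pi,0,y]
    s=F-40*n; e=F+16*n
    robot.move_ptp([*s,130],o); robot.move_linear([*s,33],speed=200)
    f0=robot.current_contact_force(); robot.move_linear([*e,33],speed=70); print(f0,robot.current_contact_force())
    robot.move_linear([*e,130],speed=250)
robot.move_gripper(1.0)
robot.move_ptp([480,200,330],[np.pi,0,0]); w=snap('wrist','w3'); print(robot.current_t())
```

```text
[-0.03400862  0.74324286  0.05788677] [-0.40408695 -0.2331862  -0.33537488]
[0.87264283 0.41298434 1.11462465] [-0.77307534  0.56482496 -0.03042862]
14.6
```

View pics/w3.png

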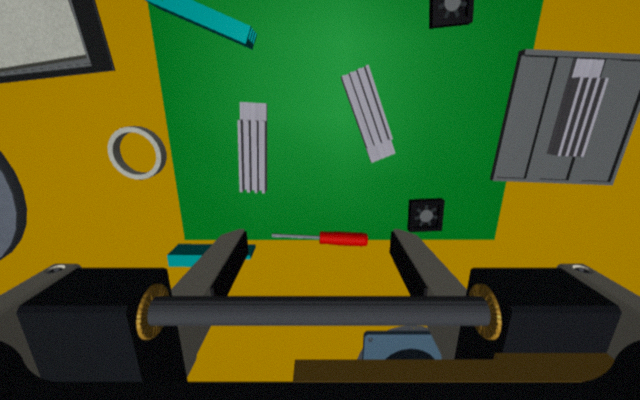

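Both bars toppled onto their plates with fins up: (253,147) with lip up, (368,113) with lip down. Now I measure them, and get a closer line-fit of the tray.

```bash
cat >> h.py <<'E'
def mask(d,roi,vmin,sm=60):
    hsv=cv2.cvtColor(d['img'],cv2.COLOR_BGR2HSV); x0,y0,x1,y1=roi
    m=np.zeros(hsv.shape[:2],np.uint8); s=hsv[y0:y1,x0:x1]
    m[y0:y1,x0:x1]=((s[...,1]<sm)&(s[...,2]>vmin))*255
    return max(cv2.findContours(cv2.morphologyEx(m,cv2.MORPH_CLOSE,np.ones((5,5),np.uint8)),0,cv2.CHAIN_APPROX_NONE)[0],key=cv2.contourArea)
def tray(d,roi):
    "tray centre and yaw by line fits to the four outer edges on their top planes"
    h=cv2.convexHull(mask(d,roi,40)); c=mask(d,roi,40)[:,0].astype(np.float32)
    q=cv2.approxPolyDP(h,6,True)[:,0].astype(float); assert len(q)==4,q
    out=[]
    for i in range(4):
        a,b=q[i],q[(i+1)%4]; u=(b-a)/np.linalg.norm(b-a); r=c-a
        s=r@u; k=(abs(r@[-u[1],u[0]])<3)&(s>8)&(s<np.linalg.norm(b-a)-8)
        far=abs(u[0])>.7 and (a+b)[1]/2<q[:,1].mean()
        P=ray(d,c[k]+0.0,16 if far else 10)[:,:2].astype(np.float32)
        l=cv2.fitLine(P,cv2.DIST_HUBER,0,.01,.01).ravel(); ang=np.arctan2(l[1],l[0])
        out.append((l[2:],ang,'x' if abs(l[0])>.7 else 'y'))
    X=[o for o in out if o[2]=='x']; Y=[o for o in out if o[2]=='y']
    w=lambda a:(a+np.pi/2)%np.pi-np.pi/2
    yaws=[w(o[1]) for o in X]+[w(o[1]-np.pi/2) for o in Y]; yaw=np.mean(yaws)
    ex=np.array([np.cos(yaw),np.sin(yaw)]); ey=np.array([-ex[1],ex[0]])
    u=sorted(float(o[0]@ex) for o in Y); v=sorted(float(o[0]@ey) for o in X)
    print('yaws',np.round(yaws,3),'size',u[1]-u[0],v[1]-v[0])
    return ex*np.mean(u)+ey*np.mean(v),yaw
E
python3 - <<'E'
from h import *
d=load('w3')
for roi in [(225,90,285,205),(335,60,405,170)]:
    c=mask(d,roi,95); b=cv2.boxPoints(cv2.minAreaRect(c)); P=ray(d,b,18)[:,:2]
    r=cv2.minAreaRect(P.astype(np.float32)); e=sorted([(np.linalg.norm(P[i]-P[(i+1)%4]),i) for i in range(4)])
    v=P[e[-1][1]]-P[(e[-1][1]+1)%4]; print(P.mean(0).round(1),'yaw',((np.arctan2(v[1],v[0])+np.pi/2)%np.pi-np.pi/2).round(3),np.round([e[0][0],e[-1][0]],1))
print(tray(load('w2'),(255,70,385,195)))
robot.move_ptp([450,-222,300],[np.pi,0,0]); w=snap('wrist','w4')
try: print(tray(w,(150,0,500,225)))
except Exception as x: print(x)
print(robot.current_t())
E
```

```text
[497.7 312.6] yaw -0.113 [ 44.9 151.4]
[552.6 116.4] yaw 0.368 [ 44.4 150. ]
yaws [-0.041 -0.039 -0.039 -0.031] size 204.90036010742188 211.86444091796875
(array([ 542.45671665, -221.68991805]), np.float32(-0.037334234))
yaws [-0.04  -0.036 -0.038 -0.037] size 205.890380859375 212.48877716064453
(array([ 542.23786536, -221.74453615]), np.float32(-0.037801743))
16.2167
```

```bash
cat > place.py <<'E'
from h import *
T=np.array([542.3,-221.7]); TY=-.038; ex=np.array([np.cos(TY),np.sin(TY)]); ey=np.array([-ex[1],ex[0]])
def pick_place(C,yaw,flip,lane):
    s=-1 if flip else 1
    g=np.array(C)-s*10*np.array([np.cos(yaw),np.sin(yaw)]); o=[np.pi,0,yaw]
    robot.move_gripper(.72)
    robot.move_ptp([*g,90],o); robot.move_linear([*g,5],speed=120)
    robot.move_gripper(0.0); print('grip width mm',robot.current_gripper_width()*93)
    robot.move_linear([*g,90],speed=150)
    py=TY+(np.pi if flip else 0); py=(py+np.pi)%(2*np.pi)-np.pi; o=[np.pi,0,py]
    p=T+lane*76*ey+2*ex
    robot.move_ptp([*p,90],o); print('held',robot.current_gripper_width()*93)
    print('hit',robot.move_linear([*p,11.5],speed=60,f_stop=10),robot.current_tcp_pos())
E
python3 - <<'E'
from place import *
pick_place([552.6,116.4],.368,True,1)
snap('wrist','w5'); print(robot.current_t(),robot.current_contact_force())
E
```

```text
grip width mm 43.67916327650271
held 43.77391359945547
hit False [ 547.54290454 -146.00746553   11.94726993]
24.6833 [ 0.30215506 -0.41156979 -3.60425271]
```

View pics/w5.png

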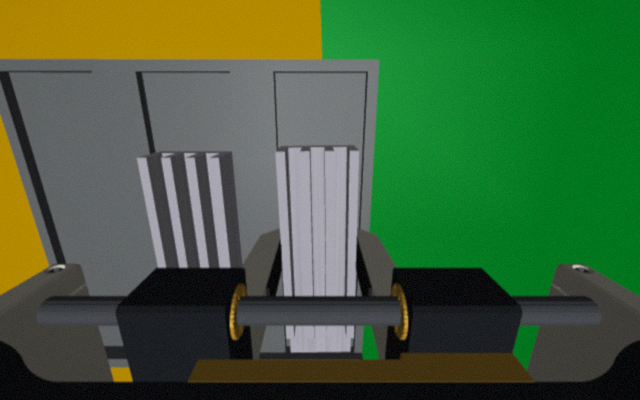

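The bar sits between the lane walls: bar at columns 279–357, lane at 275–367. I push it to the stop, release, then do the second bar.

```bash
cat >> place.py <<'E'
def push_release():
    p=robot.current_tcp_pos(); q=p[:2]+20*ex
    print('stop hit',robot.move_linear([*q,11.5],speed=25,f_stop=8),(robot.current_tcp_pos()-p)[:2]@ex,robot.current_contact_force())
    robot.move_gripper(.54); p=robot.current_tcp_pos(); robot.move_linear([p[0],p[1],110],speed=150)
E
python3 - <<'E'
from place import *
push_release()
pick_place([497.7,312.6],-.09,False,-1)
snap('wrist','w6'); print(robot.current_t(),robot.current_contact_force())
E
```

```text
stop hit True 4.25234762434515 [-0.35872417  0.460798   -3.01632023]
grip width mm 44.17900248896738
held 43.915429765016974
hit False [ 541.72951374 -297.9736221    12.00288267]
35.9667 [-0.33974203 -0.20883263 -2.34361444]
```

View pics/w6.png

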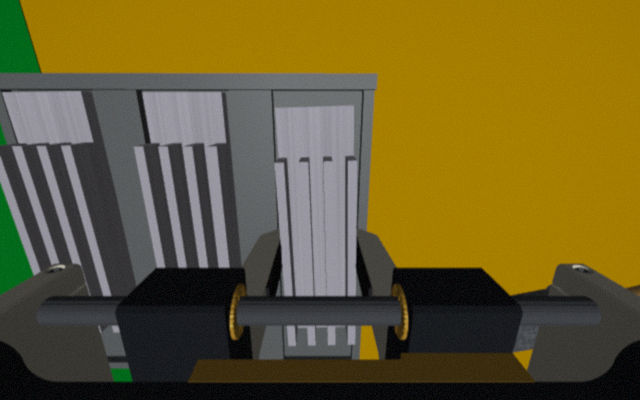

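Bar 1's lip (row 92) and fin front (row 145) line up with the sample, so it is at the stop. Bar 2 is in the right lane with a gap to the stop (row 106). I push and release it, then inspect.

Run:
```python
from place import *
push_release()
robot.move_ptp([452,-222,240],[np.pi,0,TY]); d=snap('wrist','w7'); print(robot.current_t())
cv2.imwrite('pics/w7c.png',cv2.resize(d['img'][:260,100:540],None,fx=1.8,fy=1.8,interpolation=cv2.INTER_CUBIC))
```

```text
stop hit True 7.775964257346784 [ 0.03349061 -1.24271895 -1.78097024]
38.4583
```

View pics/w7c.png

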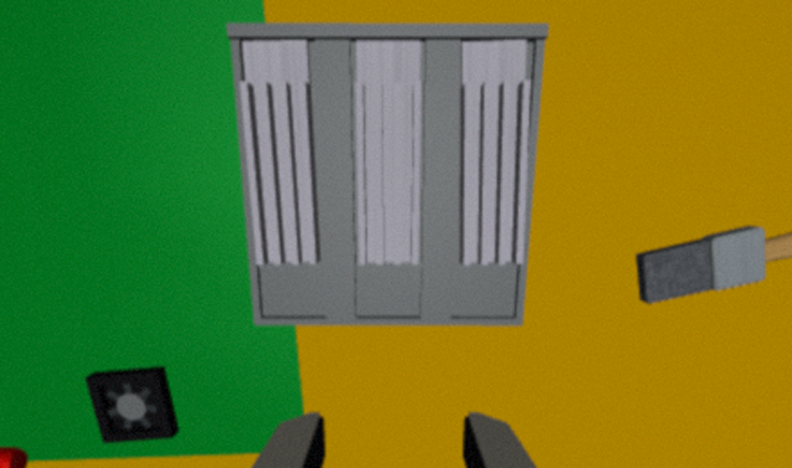

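Run:
```python
from place import *
d=load('w7'); g=cv2.GaussianBlur(d['img'],(3,3),0).mean(2)
for l in (1,0,-1):
    for off in (-20,0,20): 
        # bottom of the rear face: sample brightness along tray x at fin-top height
        xs=np.arange(-75,-30,.25); P=np.array([[*(T+(l*76+off)*ey+x*ex),28] for x in xs]); q=proj(d,P).astype(np.float32)
        # max over +-4mm lateral to catch fins
        b=np.max([cv2.remap(g.astype(np.float32),(q[:,0]+k).reshape(-1,1),q[:,1].reshape(-1,1),1).ravel() for k in (-3,-2,-1,0,1,2,3)],0)
        print(l,off,'rear x',xs[np.argmax(b>110)])
    for off in (-12,0,12):
        xs=np.arange(80,105,.25); P=np.array([[*(T+(l*76+off)*ey+x*ex),12] for x in xs]); q=proj(d,P).astype(np.float32)
        b=cv2.remap(g.astype(np.float32),q[:,:1],q[:,1:],1).ravel(); print('   lip x',xs[np.argmax(b<110)])
```

```text
1 -20 rear x -74.5
1 0 rear x -59.0
1 20 rear x -56.0
   lip x 95.5
   lip x 95.0
   lip x 95.0
0 -20 rear x -75.0
0 0 rear x -75.0
0 20 rear x -75.0
   lip x 95.0
   lip x 95.25
   lip x 95.0
-1 -20 rear x -56.25
-1 0 rear x -71.75
-1 20 rear x -75.0
   lip x 95.75
   lip x 95.0
   lip x 94.75
```

Run:
```python
from h import *
robot.hand_in(); print(robot.current_t())
```

```text
the job is handed in; nothing more can be done
the job is handed in; nothing more can be done
```

I laid both bars in the tray's outer lanes, fins up with the lip end against the stop, and handed the job in. The clock read about 38.5 s at the last picture.

**What I did:** I tipped each standing bar onto its plate with the closed fingers and gripped it across its width. I turned the one whose lip faced the robot by a half turn, and it went into the left lane. The other went into the right lane. Each was lowered to just above the floor, pushed until the stop was felt (8 N trigger), and released.

**Last checks:** From the last wrist picture:
- Both lip ends lie at 94.75–95.75 mm along the tray. The middle bar's lip reads 95.0–95.25 mm in the same picture, so they agree within about 0.7 mm.
- Both bars lie between their lane walls, square and fins up.
- The middle bar, brush and nearest fan look undisturbed. I did not measure how far any bystander moved, and the others were not checked at the end.

**Checks that failed or disagreed:**
- My brightness check of the bars' rear ends gave scattered values (-56 to -75 mm). I put that down to the gaps between fins and did not use it.
- I did not measure tilt or height directly. I judged both from the picture alone.
- The left bar met the stop after 4.3 mm of travel, where I expected about 10 mm. The pictures show its lip level with the middle bar's.

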